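Uncover the stain-treatment carousel and hold the red pot at the front

ROBOT

A 6-joint arm with a two-finger parallel gripper is mounted at the origin on a cart in front of the work surface, level with it; the furniture and walls round the work are solid. World frame = base frame: x ahead of the robot, y to its left, z up, the work surface at z = 0. Lengths are in m, angles in rad, forces in N, time in s.
With the tool pointing down it reaches from about 0.375 to 0.975 m from the base axis. Payload 3.8 kg.
Tool frame: the origin (TCP) lies between the finger pads, 19 mm behind the fingertips; this is the grasp point; z points along the fingers, y is the line along which they close (so a half turn about z gives the same grasp; the last joint's range is limited). The gripper opens to 85 mm and grips with 20 to 120 N. Pads are 22 mm wide; open, the fingers measure 114 mm over their backs; the gripper's body (76 mm by 85 mm) begins 54 mm behind the grasp point. The pads swing forward as they close: fully open they stand 13 mm farther back than shut.
Start: joints at [1.236, 0.264, 1.604, -0, 1.274, -0.037], TCP at [0.198, 0.645, 0.25] pointing down, gripper open.
Joint ranges: [-2.63, 2.63], [-0.94, 2.18], [0.31, 2.57], [-1.31, 4.45], [0, 2.66], [-2.55, 2.55]. Speed limits (rad/s): [2.57, 2.57, 3.14, 3.14, 3.14, 3.14].

INTERFACE

Orientations are given as a rotation vector (axis times angle).
In Python, from workcell import readout, read_camera, finish_job gives the robot as it stands.
- The arm moves only by the tool jog_arm, never from a script. Its argument "deltas" is one flat list of numbers, 7 for each row, row after row: the shift along the tool's x, y, z in m, then the turn, a rotation vector about the tool's x, y, z in degrees, then the gripper command: -1 is shut, 1 is fully open, values between are in proportion. A call has 1 to 8 rows; each row is the pose to reach, as a shift and turn from the pose commanded when the call began, along the tool's axes at that moment; what a row does not reach only later rows make up. A row lasts 1/10 s, in which the tool goes at most 50 mm and 8.59 degrees, less where a joint would pass 70% of its speed; a pose out of reach is approached as far as the arm can. A call with a gripper value outside its range is refused whole. The fingers move at their own pace and stop on an object; "squeeze" is the grip in N (left out, the last holds). Time passes only in rows, so rows that repeat a pose let the fingers close. It gives the time, the measured TCP pose, the force, the opening and the grip force at its end, in the units of the state.
- readout.read_state(): the state, without advancing time (a new reading comes with each control period).
- read_camera(name): name is "side" or "top" or "wrist"; returns a dict with "color" (420x560x3 uint8, blue, green, red), "fx", "fy", "cx", "cy" (pixels), "dist" ([k1, k2, p1, p2, k3] as OpenCV has them; the pictures are not rectified), "origin" and "attitude" of the camera in the world. Camera axes: x right, y down, z forward; pixel columns grow to the right and rows downward; lengths in m; the calibration is good to about 2 mm. A picture is of the moment at which its call begins. There is no depth.
- finish_job(): hands the job in; it is judged then, once.
The state is a dict: "time": time; "q": joint angles; "joint_vel": joint speeds; "joint_torque": joint torques, N m; "tool_pos": TCP position; "tcp_rot": TCP orientation; "wrist_force": force on the tool from outside, world axes, zero at the start; "torque": the same for the moment, N m; "width": opening from 0.0 (shut) to 1.0 (fully open); "grip_force": force on a finger pad.
Only numpy, scipy, OpenCV 4.12 (cv2) and the standard library are available. Lean on these libraries where they do the work, as an engineer would, in place of code of your own. Each camera call takes 0.05 s, during which the arm holds its last target. There are 200 camera calls.

TASK

Lift the aluminium cover plate by its handle off the two pins of the carousel stand and lay it down gently, flat on the worktop clear of the stand, and let go of it. Then turn the carousel smoothly by its blue knob, without pushing on the containers or tipping them, until the pot with the red lid is straight in line with the orange pointer at the front, and finish while still gripping the knob, holding the turntable still there. Leave the other things on the worktop where they are.

Things in the scene. Friction and masses are not known exactly. Their poses are not given: they have to be found in the camera images.
- stand: Fixed grey carousel stand: round foot 200 mm across, 12 mm thick; two upright posts (36 mm wide, 14 mm thick, tops at 185 mm) at y = +-100 mm of its frame, each with one upright steel pin on top, 7 mm thick, 12 mm tall. Origin: on the turning axis at worktop level; z up; its -x points to its front, to the orange pointer. Turned by up to 20 degrees; cannot move.
- front_mark (a point): The orange pointer on the front edge of the stand's foot: 30 mm wide block. This point lies 98 mm from the turning axis, straight in front of it, 28 mm above the worktop. To the right of the stand (towards -y) the worktop is bare for 140 mm, from x = 0.31 to 0.56 m; beyond that it ends and a tall grey machine stands beside it.
- carousel: White round platter with column and knob, turning on the stand's upright axis with light friction (0.06 N m); stays where left, stops only at about one turn either way. Platter 175 mm across, top at 28 mm, rim 7 mm high; four loose containers stand on it 52 mm from the axis round a 20 mm steel column and ride along. Origin: on the axis at worktop level; z up; its x along the knob's long side.
- knob (a point): Middle of the blue knob, 159 mm above the worktop on the turning axis, on top of the column, fixed to the platter: an upright bar 52 mm long (its x), 16 mm thick (its y), 38 mm tall (from 140 to 178 mm), to be gripped from above across the 16 mm. The containers below are all lower than 135 mm.
- cover: Loose aluminium plate, 60 (x) by 226 (y) by 6 mm, 0.13 to 0.21 kg, lying on the two posts 7 mm above the knob; 12 mm holes at y = +-100 mm sit over the pins, which stand 6 mm proud of it: it lifts straight up. Black handle bar on top: 12 mm thick (x), 70 mm long (y), from 29 to 41 mm above the plate's underside, on feet at y = +-29 mm. Origin: centre of the plate's underside, z up.
- red_pot: The marked container: short round pot with a bright red screw lid and white, red-printed side, 58 mm across, 50 mm tall; loose on the platter. Origin: centre of its underside.
- dropper: Small amber dropper bottle with black rubber top, 33 mm across, 102 mm tall; loose on the platter, tips over if the platter is jerked. Origin: centre of its underside.
- roller: Dark blue bottle with a big ochre-yellow cap, 36 x 42 mm, 106 mm tall; loose on the platter, tips over if the platter is jerked. Origin: centre of its underside.
- white_jar: Small white jar with green lid, 42 mm across, 65 mm tall; loose on the platter. Origin: centre of its underside.
- button_tin: Bystander: low round green and gold tin, 86 mm across, 40 mm tall, behind the work at the right. Origin: centre of its underside.
- green_mug: Bystander: olive green mug, 86 x 125 x 96 mm, behind the carousel. Origin: centre of its underside.
- powder_box: Bystander: upright white, green and orange carton, 53 x 97 x 152 mm, behind the carousel. Origin: centre of its underside.
- clothes_peg: Bystander: wooden clothes peg, 15 x 72 x 12 mm, behind the work, right of the middle. Origin: centre of its underside.
- dish_soap: Bystander: clear and yellow bottle with orange top, 49 x 81 x 226 mm, at the back. Origin: centre of its underside.
There are look-alikes about, which are no part of the job. What is shaped like the dropper but green or pink is not meant.

How it is judged:
By the outcome, as a careful person would: the job done as asked, in the order asked, and still so for the second after the job is handed in, while the arm keeps its last pose, push and grip.
It also fails if it takes over 64 s, if anything falls off the work surface, if the arm or the gripper's body presses on something with over 40 N, if the wrist force passes 120 N, or if a joint passes its speed limit or range.

## Working session

There is one attempt and no reset: what is moved stays moved. The work goes in short steps, Python scripts to look and compute and a tool call to move; the robot and the scene stay as the last step left them, time stands still between calls to the robot, and variables do not carry over. Pictures are saved under pics/ and viewed, at most 10 in all, crops included, and the job is handed in when it is done.

Besides the shell and the picture viewer there is one more tool, called after "Emit:" by a JSON object that holds its "fn" and its "kwargs", one argument or row to a line. jog_arm: Moves the arm, as the interface text tells. Its arguments: {"type":"object","properties":{"deltas":{"type":"array"},"squeeze":{"type":"number"}},"required":["deltas"]}

```bash
mkdir -p pics
cat > h.py <<'E'
import numpy as np, cv2
from scipy.spatial.transform import Rotation as R
from workcell import readout, read_camera, finish_job
def att(c):
    a=np.array(c["attitude"],float)
    return a if a.shape==(3,3) else (R.from_rotvec(a).as_matrix() if a.size==3 else R.from_quat(a).as_matrix())
def K(c): return np.array([[c["fx"],0,c["cx"]],[0,c["fy"],c["cy"]],[0,0,1.]])
def ray(c,px):
    u=cv2.undistortPoints(np.array([[px]],float),K(c),np.array(c["dist"],float))[0,0]
    return np.array(c["origin"]),att(c)@np.array([u[0],u[1],1])
def at_z(c,px,z):
    o,d=ray(c,px); return o+d*(z-o[2])/d[2]
def proj(c,P):
    A=att(c); rv=cv2.Rodrigues(A.T)[0]; t=-A.T@np.array(c["origin"])
    return cv2.projectPoints(np.array(P,float).reshape(-1,3),rv,t,K(c),np.array(c["dist"],float))[0][:,0]
E
python3 - <<'E'
from h import *
import pickle
for n in("top","side"):
    c=read_camera(n); cv2.imwrite(f"pics/{n}0.png",c["color"]); pickle.dump(c,open(f"{n}0.pkl","wb"))
    print(n,c["fx"],c["cx"],c["cy"],c["dist"],c["origin"],c["attitude"])
print(readout.read_state())
E
```

```text
top 423.58016413488093 278.07010012733605 210.74823900254808 [-0.1113065  0.         0.         0.         0.       ] [0.28714774 0.11660877 1.06167786] [-1.77950289  2.38668602 -0.29515167]
side 389.63191133298545 273.2791885400044 205.77648686601185 [-0.06739879  0.          0.          0.          0.        ] [-0.18230724 -0.18585254  0.62785223] [-1.84984115  1.286502   -0.71148383]
{'time': 0.1, 'q': array([ 1.23610125e+00,  2.64709039e-01,  1.60524834e+00, -3.74098652e-07,
        1.27370388e+00, -3.69251832e-02]), 'joint_vel': array([-6.77551235e-04, -1.63622455e-03, -3.16254256e-03, -8.53558199e-05,
        3.56662244e-03, -7.04497982e-04]), 'joint_torque': array([-1.50385804e-04, -5.16705859e+01, -3.68595314e+01, -4.91909191e-05,
        6.13586133e-03, -1.88143883e-05]), 'tool_pos': array([0.19784931, 0.64469639, 0.24875956]), 'tcp_rot': array([-0.46595269, -3.10645835,  0.00319313]), 'wrist_force': array([-0.54370983, -0.71348655,  0.56945234]), 'torque': array([-0.00520672,  0.04861076,  0.00869569]), 'grip_force': 0.0, 'width': 1.003208657403506}
```

View pics/top0.png

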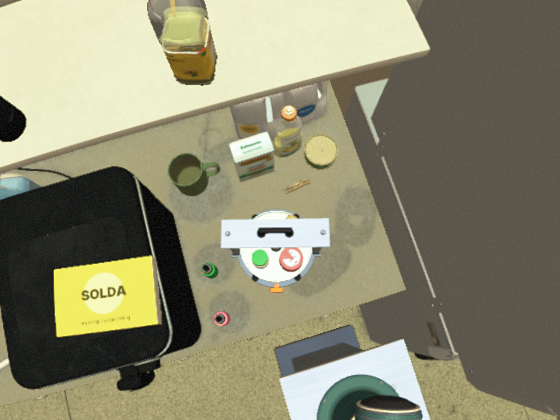

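View pics/side0.png

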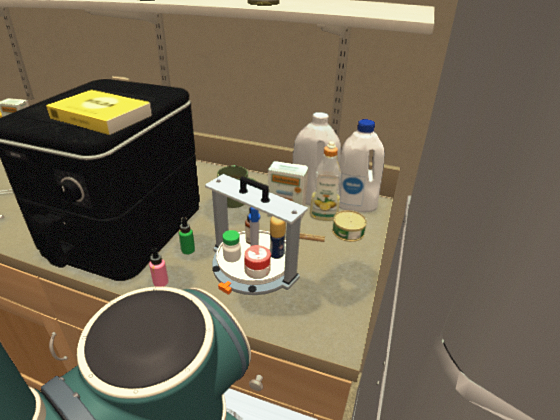

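The top view shows the cover lying across the stand (about 221–330, 218–247), its handle at about (260–292, 231), the red lid at (290,259) and the orange pointer at (277,287). The side view agrees: the red pot is in front right, and the look-alike green and pink bottles stand to the left.

Run:
```python
from h import *
import pickle
c=pickle.load(open("top0.pkl","rb"))
im=c["color"]; print(att(c).round(2).tolist())
cv2.imwrite("pics/c1.png",cv2.resize(im[200:300,205:345],None,fx=5.6,fy=5.6,interpolation=cv2.INTER_CUBIC))
hsv=cv2.cvtColor(im,cv2.COLOR_BGR2HSV)
def cen(m,box):
    z=np.zeros(m.shape,np.uint8);x0,y0,x1,y1=box;z[y0:y1,x0:x1]=m[y0:y1,x0:x1]
    v,u=np.nonzero(z);return u.mean(),v.mean(),len(u)
o=cen(((hsv[...,0]>5)&(hsv[...,0]<22)&(hsv[...,1]>180)&(hsv[...,2]>150)),(260,275,295,300)); print("orange",o,at_z(c,o[:2],.024))
p=proj(c,[[0,0,0],[.2,.645,.25],[.4,0,0],[.4,.3,0]]);print(p)
k=cen((hsv[...,2]<60),(255,222,297,245));print("handle",k,at_z(c,k[:2],.219))
m=((hsv[...,2]<60)).astype(np.uint8);z=np.argwhere(m[222:245,255:297])[:,::-1]+[255,222]
r=cv2.minAreaRect(z.astype(np.float32));print(r)
for px in[(227,234),(323,233)]:print(at_z(c,px,.195))
```

```text
[[-0.29, -0.93, 0.24], [-0.96, 0.28, -0.07], [-0.0, -0.25, -0.97]]
orange (np.float64(275.1333333333333), np.float64(288.6666666666667), 30) [0.35496415 0.1065215  0.024     ]
[[360.94411515 419.7731635 ]
 [ 23.87278437 436.79014874]
 [310.73190969 259.77142129]
 [195.43213048 293.84000428]]
handle (np.float64(274.5266272189349), np.float64(231.0828402366864), 169) [0.45346371 0.07679284 0.219     ]
((275.0, 232.0), (8.0, 34.0), 90.0)
[0.48050505 0.17247757 0.195     ]
[ 0.42536736 -0.02004893  0.195     ]
```

View pics/c1.png

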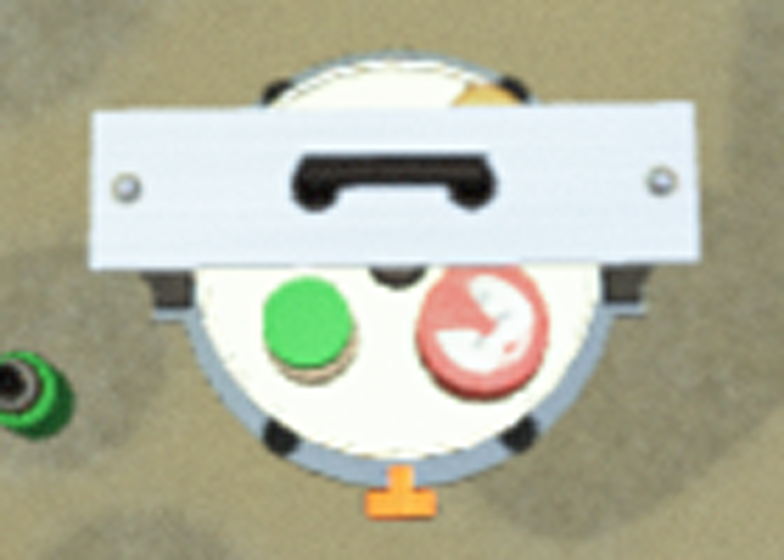

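The crop shows the pins at (127,187) and (661,181), the handle bar between x = 292 and 496 at row ~168, the red lid centred at about (483,332), and the orange pointer at (401,505).

Run:
```python
from h import *
import pickle
c=pickle.load(open("top0.pkl","rb"))
f=lambda x,y:(205+(x+.5)/5.6-.5,200+(y+.5)/5.6-.5)
L=at_z(c,f(127,187),.196);Rr=at_z(c,f(661,181),.196);m=(L+Rr)/2;d=L-Rr
print(L,Rr,np.linalg.norm(d),"axis",m,"yaw of stand",np.degrees(np.arctan2(-d[0],d[1])))
print("handle",at_z(c,f(394,169),.223))
P=at_z(c,f(401,500),.028);print("mark",P,P-m,np.linalg.norm((P-m)[:2]),np.degrees(np.arctan2(-(P-m)[1],-(P-m)[0])))
r=at_z(c,f(483,330),.078);v=r-m;print("red",r,np.linalg.norm(v[:2]),"ang from front",np.degrees(np.arctan2(v[1],v[0])-np.arctan2((P-m)[1],(P-m)[0])))
g=at_z(c,f(308,322),.093);print("green",g,np.linalg.norm((g-m)[:2]))
s=readout.read_state();print(R.from_rotvec(s["tcp_rot"]).as_matrix().round(3))
```

```text
[0.48221106 0.17131812 0.196     ] [ 0.42763288 -0.0198553   0.196     ] 0.19881160726710523 axis [0.45492197 0.07573141 0.196     ] yaw of stand -15.933538796331616
handle [0.45502966 0.07540198 0.223     ]
mark [0.35349235 0.10424233 0.028     ] [-0.10142962  0.02851092 -0.168     ] 0.10536052442970847 -15.700180239895676
red [0.40782624 0.05216069 0.078     ] 0.052664847243499735 ang from front -317.71252884024057
green [0.42964064 0.12103553 0.093     ] 0.05188071907585522
[[-0.956  0.293 -0.001]
 [ 0.293  0.956 -0.002]
 [ 0.    -0.002 -1.   ]]
```

Run:
```python
from h import *
import pickle
c=pickle.load(open("top0.pkl","rb"));s=pickle.load(open("side0.pkl","rb"))
print("edge R",at_z(c,(402,285),0),at_z(c,(332,95),0))
for p in[(42,262),(118,272),(198,205)]:print("fryer base",at_z(s,p,0))
for h in(.2,.25,.3,.35,.4):print(h,"top-cam corner R back/front, L front",at_z(c,(135,168),h)[:2],at_z(c,(163,345),h)[:2],at_z(c,(20,380),h)[:2]," side corner",at_z(s,(130,155),h)[:2],at_z(s,(10,150),h)[:2],at_z(s,(192,90),h)[:2])
```

```text
edge R [ 0.27278414 -0.20038652  0.        ] [ 0.8235386  -0.19821348  0.        ]
fryer base [0.27405729 0.55097016 0.        ]
fryer base [0.31463359 0.35855526 0.        ]
fryer base [0.62814143 0.3216959  0.        ]
0.2 top-cam corner R back/front, L front [0.67867226 0.32884417] [0.29899744 0.35310846] [0.30639418 0.66079943]  side corner [0.5028938  0.42138332] [0.4158386  0.72871254] [1.01104273 0.53899123]
0.25 top-cam corner R back/front, L front [0.65595353 0.31652893] [0.29830984 0.33938525] [0.30527738 0.62922205]  side corner [0.4228193  0.35042005] [0.34593761 0.62183392] [0.87158453 0.45428398]
0.3 top-cam corner R back/front, L front [0.63323481 0.30421369] [0.29762225 0.32566204] [0.30416058 0.59764466]  side corner [0.3427448  0.27945678] [0.27603663 0.51495531] [0.73212634 0.36957672]
0.35 top-cam corner R back/front, L front [0.61051608 0.29189845] [0.29693466 0.31193883] [0.30304378 0.56606728]  side corner [0.26267031 0.20849351] [0.20613564 0.40807669] [0.59266815 0.28486946]
0.4 top-cam corner R back/front, L front [0.58779735 0.27958321] [0.29624706 0.29821563] [0.30192698 0.53448989]  side corner [0.18259581 0.13753024] [0.13623466 0.30119807] [0.45320995 0.2001622 ]
```

Emit:
{"fn": "jog_arm", "kwargs": {
  "deltas": [0,0,-0.05,0,0,0,0.2,0,0,-0.1,0,0,0,0.2,0,0,-0.15,0,0,8,0.2,-0.12,-0.22,-0.15,0,0,45,0.2,-0.12,-0.22,-0.15,0,0,45,0.2,-0.12,-0.22,-0.15,0,0,45,0.2,-0.12,-0.22,-0.15,0,0,45,0.2,-0.12,-0.22,-0.15,0,0,45,0.2]
}}

```text
time: 0.9
tool_pos: [0.248, 0.3982, 0.3993]
tcp_rot: [1.624, 2.689, -0.001]
wrist_force: [0.9, -0.2, 0.1]
width: 0.602
grip_force: 0.0
```

Emit:
{"fn": "jog_arm", "kwargs": {
  "deltas": [-0.382,0.033,0,0,0,44,0.0,-0.382,0.033,0,0,0,44,0.0,-0.382,0.033,0,0,0,44,0.0,-0.382,0.033,0,0,0,44,0.0,-0.382,0.033,0,0,0,44,0.0,-0.382,0.033,0,0,0,44,0.0,-0.382,0.033,0.1,0,0,44,0.0,-0.382,0.033,0.1,0,0,44,0.0]
}}

```text
time: 1.7
tool_pos: [0.4472, 0.0928, 0.3236]
tcp_rot: [2.51, 1.886, 0.006]
wrist_force: [0.3, 0.6, -1.2]
width: 0.501
grip_force: 0.0
```

Emit:
{"fn": "jog_arm", "kwargs": {
  "deltas": [0,0,0,0,0,0,0.0,0,0,0,0,0,0,0]
}}

```text
time: 1.9
tool_pos: [0.445, 0.094, 0.3218]
tcp_rot: [-2.51, -1.885, 0.005]
wrist_force: [0.1, -0.1, 1.1]
width: 0.505
grip_force: 0.0
```

Run:
```python
from h import *
import pickle
s=readout.read_state();M=R.from_rotvec(s["tcp_rot"]).as_matrix();print(s["tool_pos"],s["width"],M.round(3).tolist())
d=np.array([.455,.0757,.30])-s["tool_pos"];print("delta tool",M.T@d,"yaw",np.degrees(np.arctan2(M[1,0],M[0,0])))
c=read_camera("wrist");pickle.dump(c,open("w1.pkl","wb"));cv2.imwrite("pics/w1.png",c["color"])
print(c["origin"]-s["tool_pos"])
a=np.radians(-15.93);X=np.array([np.cos(a),np.sin(a),0]);Y=np.array([-np.sin(a),np.cos(a),0]);o=np.array([.455,.0757,0])
print(proj(c,[o+.1*Y+[0,0,.197],o-.1*Y+[0,0,.197],o+.035*Y+[0,0,.226],o-.035*Y+[0,0,.226]]).round(1))
```

```text
[0.44499665 0.09395747 0.32175787] 0.5048735964809125 [[0.279, 0.96, -0.004], [0.96, -0.279, -0.0], [-0.001, -0.003, -1.0]]
delta tool [-0.0147223   0.0147701   0.02172338] yaw 73.81573288888504
[0.02510827 0.08074949 0.1230605 ]
[[301.6  94.3]
 [298.7 323.8]
 [302.6 192. ]
 [301.3 279.6]]
```

View pics/w1.png

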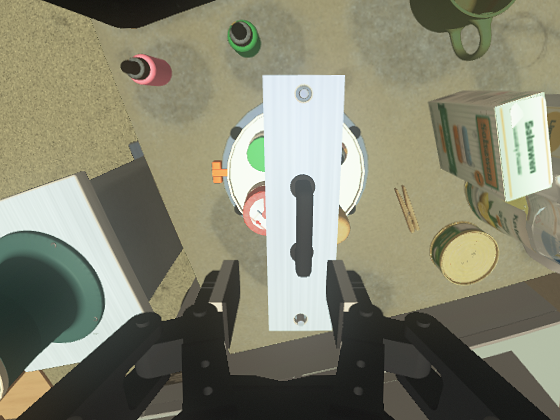

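The wrist view shows the pins at (304,93) and (300,320) and the handle bar at x≈304, with the fingers on either side of it; my estimate is within about 2 mm.

Run:
```python
from h import *
import pickle
c=pickle.load(open("w1.pkl","rb"))
L=at_z(c,(304,93.5),.196);Q=at_z(c,(300,320),.196);m=(L+Q)/2;d=L-Q
print(m,np.linalg.norm(d),np.degrees(np.arctan2(-d[0],d[1])))
print("handle",at_z(c,(304,226),.226), at_z(c,(304,180),.226),at_z(c,(303,276),.226))
s=readout.read_state();M=R.from_rotvec(s["tcp_rot"]).as_matrix()
t=m*.7+.3*np.array([.455,.0757,0]);t[2]=.221;print(t,M.T@(t-s["tool_pos"]))
```

```text
[0.45699416 0.07722907 0.196     ] 0.19704963788089772 -16.100599239498962
handle [0.45889356 0.08446571 0.226     ] [0.46775271 0.11742371 0.226     ] [0.44748472 0.04474909 0.226     ]
[0.45639591 0.07677035 0.221     ] [-0.01432873  0.01534663  0.10245451]
```

Emit:
{"fn": "jog_arm", "kwargs": {
  "deltas": [-0.014,0.0155,0.03,0,0,0,0.0,-0.014,0.0155,0.06,0,0,0,0,-0.014,0.0155,0.08,0,0,0,0,-0.014,0.0155,0.09,0,0,0,0,-0.014,0.0155,0.098,0,0,0,0,-0.014,0.0155,0.1,0,0,0,0,-0.014,0.0155,0.1,0,0,0,0]
}}

```text
time: 2.65
tool_pos: [0.4573, 0.0773, 0.2243]
tcp_rot: [2.509, 1.89, 0.002]
wrist_force: [-0.3, 0.3, 0.3]
width: 0.499
grip_force: 0.0
```

Emit:
{"fn": "jog_arm", "kwargs": {
  "deltas": [0,0,0.003,0,0,0,-0.4,0,0,0.003,0,0,0,-0.6,0,0,0.003,0,0,0,-0.7,0,0,0.003,0,0,0,-0.8,0,0,0.003,0,0,0,-1,0,0,0.003,0,0,0,-1,0,0,0.003,0,0,0,-1],
  "squeeze": 45
}}

```text
time: 3.35
tool_pos: [0.4567, 0.0769, 0.2206]
tcp_rot: [-2.51, -1.889, -0.0]
wrist_force: [-2.3, 0.6, 4.0]
width: 0.131
grip_force: 45.0
```

Gripped (opening ≈ 11–12 mm). Lift straight up slowly.

Emit:
{"fn": "jog_arm", "kwargs": {
  "deltas": [0,0,-0.003,0,0,0,-1,0,0,-0.008,0,0,0,-1,0,0,-0.014,0,0,0,-1,0,0,-0.022,0,0,0,-1,0,0,-0.032,0,0,0,-1,0,0,-0.045,0,0,0,-1,0,0,-0.06,0,0,0,-1,0,0,-0.07,0,0,0,-1]
}}

```text
time: 4.15
tool_pos: [0.4575, 0.0769, 0.2926]
tcp_rot: [2.509, 1.889, 0.004]
wrist_force: [0.0, 0.9, -2.1]
width: 0.13
grip_force: 44.2
```

Emit:
{"fn": "jog_arm", "kwargs": {
  "deltas": [0,0,-0.002,0,0,6,-1,0,0,-0.002,0,0,14,-1,0,0,-0.002,0,0,22,-1,0,0,-0.002,0,0,30,-1,0,0,-0.002,0,0,38,-1,-0.01,0,-0.002,0,0,46,-1,-0.025,0.004,-0.002,0,0,54,-1,-0.045,0.007,-0.002,0,0,62,-1]
}}

```text
time: 4.95
tool_pos: [0.4513, 0.0317, 0.2931]
tcp_rot: [-3.125, -0.32, -0.002]
wrist_force: [-0.0, -0.8, -1.6]
width: 0.131
grip_force: 44.1
```

```bash
cat > d.py <<'E'
import sys
from h import *
s=readout.read_state();M=R.from_rotvec(s["tcp_rot"]).as_matrix()
t=np.array(list(map(float,sys.argv[1:4])));y=float(sys.argv[4]);w=np.degrees(np.arctan2(M[1,0],M[0,0]))
print(s["tool_pos"].round(4),"yaw",w.round(2),"delta",(M.T@(t-s["tool_pos"])).round(4),"dyaw tool",round(w-y,2),s["q"].round(2),M[:,2].round(3))
E
python3 d.py .435 -.112 .28 0
```

```text
[0.4513 0.0317 0.2931] yaw 11.69 delta [-0.045   0.1374  0.013 ] dyaw tool 11.69 [ 0.01 -0.2   2.    0.    1.34  1.38] [ 0.001  0.    -1.   ]
```

Emit:
{"fn": "jog_arm", "kwargs": {
  "deltas": [-0.008,0.022,0,0,0,6,-1,-0.016,0.046,0,0,0,11.7,-1,-0.024,0.07,0,0,0,11.7,-1,-0.03,0.094,0,0,0,11.7,-1,-0.038,0.115,0,0,0,11.7,-1,-0.043,0.13,0,0,0,11.7,-1,-0.045,0.137,0.005,0,0,11.7,-1,-0.045,0.137,0.013,0,0,11.7,-1]
}}

```text
time: 5.75
tool_pos: [0.4358, -0.1124, 0.2798]
tcp_rot: [3.141, 0.004, 0.003]
wrist_force: [-0.1, 0.7, -1.3]
width: 0.135
grip_force: 44.2
```

```bash
python3 d.py .435 -.112 .036 0; python3 -c "
from h import *
c=read_camera('side');cv2.imwrite('pics/s2.png',c['color'])"
```

```text
[ 0.4358 -0.1124  0.2798] yaw 0.15 delta [-0.0012 -0.0006  0.2438] dyaw tool 0.15 [-0.31 -0.19  2.02  0.    1.31  1.26] [ 0.002 -0.    -1.   ]
```

View pics/s2.png

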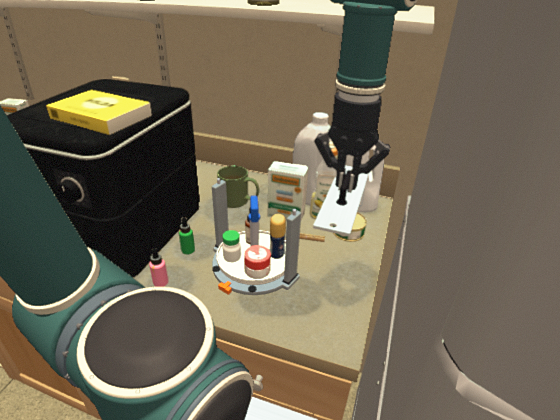

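The side view shows the plate at (345,205), held level, clear of the stand and above the bare strip; the containers are still standing.

Emit:
{"fn": "jog_arm", "kwargs": {
  "deltas": [0,0,0.03,0,0,0,-1,0,0,0.065,0,0,0,-1,0,0,0.1,0,0,0,-1,0,0,0.135,0,0,0,-1,0,0,0.165,0,0,0,-1,0,0,0.19,0,0,0,-1,0,0,0.21,0,0,0,-1,0,0,0.222,0,0,0,-1]
}}

```text
time: 6.6
tool_pos: [0.4338, -0.1102, 0.055]
tcp_rot: [-3.14, -0.008, 0.006]
wrist_force: [0.4, -0.7, -1.3]
width: 0.133
grip_force: 44.1
```

Emit:
{"fn": "jog_arm", "kwargs": {
  "deltas": [0,0,0.004,0,0,0,-1,0,0,0.008,0,0,0,-1,0,0,0.012,0,0,0,-1,0,0,0.015,0,0,0,-1,0,0,0.017,0,0,0,-1,0,0,0.018,0,0,0,-1,0,0,0.018,0,0,0,-1]
}}

```text
time: 7.3
tool_pos: [0.4354, -0.1117, 0.0393]
tcp_rot: [3.142, 0.006, 0.0]
wrist_force: [0.8, 0.6, -1.9]
width: 0.129
grip_force: 44.1
```

Emit:
{"fn": "jog_arm", "kwargs": {
  "deltas": [0,0,0.001,0,0,0,-1,0,0,0.002,0,0,0,-1,0,0,0.003,0,0,0,-1,0,0,0.003,0,0,0,-1,0,0,0.0035,0,0,0,-1,0,0,0.0035,0,0,0,-1]
}}

```text
time: 7.9
tool_pos: [0.4353, -0.1117, 0.0356]
tcp_rot: [-3.142, -0.006, 0.0]
wrist_force: [0.9, 0.0, -2.1]
width: 0.131
grip_force: 44.1
```

Emit:
{"fn": "jog_arm", "kwargs": {
  "deltas": [0,0,0.0005,0,0,0,-1,0,0,0.001,0,0,0,-1,0,0,0.0015,0,0,0,-1,0,0,0.0015,0,0,0,-1]
}}

```text
time: 8.3
tool_pos: [0.4354, -0.1116, 0.0346]
tcp_rot: [-3.141, -0.006, 0.0]
wrist_force: [-2.6, 1.6, 2.8]
width: 0.129
grip_force: 44.9
```

Contact (about 5 N). Release.

Emit:
{"fn": "jog_arm", "kwargs": {
  "deltas": [0,0,0,0,0,0,-0.7,0,0,0,0,0,0,-0.5,0,0,0,0,0,0,-0.3,0,0,0,0,0,0,-0.1,0,0,0,0,0,0,-0.1,0,0,-0.005,0,0,0,-0.1,0,0,-0.02,0,0,0,-0.1,0,0,-0.045,0,0,0,-0.1],
  "squeeze": 20
}}

```text
time: 9.1
tool_pos: [0.4337, -0.1112, 0.0784]
tcp_rot: [-3.14, -0.006, 0.006]
wrist_force: [-0.3, -0.2, -0.6]
width: 0.45
grip_force: 0.0
```

Emit:
{"fn": "jog_arm", "kwargs": {
  "deltas": [0,0,-0.04,0,0,0,0,0,0,-0.08,0,0,0,0,0,0,-0.12,0,0,0,0,0,0,-0.16,0,0,0,0,0,0,-0.19,0,0,0,0,0,0,-0.21,0,0,0,0,0,0,-0.21,0,0,0,0]
}}

```text
time: 9.8
tool_pos: [0.4372, -0.1123, 0.2934]
tcp_rot: [3.139, 0.007, 0.012]
wrist_force: [0.1, 0.3, -0.7]
width: 0.499
grip_force: 0.0
```

```bash
python3 - <<'E'
from h import *
import pickle
c=read_camera("top");pickle.dump(c,open("t3.pkl","wb"))
cv2.imwrite("pics/c3.png",cv2.resize(c["color"][200:300,205:345],None,fx=5.6,fy=5.6,interpolation=cv2.INTER_CUBIC))
w=read_camera("wrist");pickle.dump(w,open("w3.pkl","wb"));cv2.imwrite("pics/w3.png",w["color"])
E
python3 d.py .4565 .077 .27 0
```

```text
[ 0.4352 -0.1117  0.2892] yaw 0.24 delta [ 0.022  -0.1886  0.0191] dyaw tool 0.24 [-0.31 -0.2   2.01 -0.    1.33  1.26] [ 0.001 -0.    -1.   ]
```

View pics/w3.png

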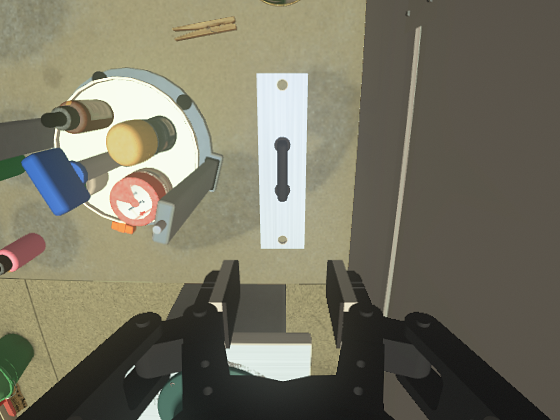

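The wrist view shows the plate flat on the worktop at (257–307, 72–249), released, with both holes visible. The blue knob is at about (55,180), the red lid at (136,197), and all containers are upright. Next I fit the knob's yaw to its outline.

Run:
```python
from h import *
import pickle
for f,z in(("w3.pkl",1),("t3.pkl",1)):
    c=pickle.load(open(f,"rb"));hsv=cv2.cvtColor(c["color"],cv2.COLOR_BGR2HSV)
    m=((hsv[...,0]>100)&(hsv[...,0]<130)&(hsv[...,1]>140)&(hsv[...,2]>60)).astype(np.uint8)
    n,l,st,ce=cv2.connectedComponentsWithStats(m)
    p=proj(c,[.4565,.077,.159])[0];best=None
    i=min([i for i in range(1,n) if st[i,4]>15],key=lambda i:np.hypot(*(ce[i]-p)));m=(l==i).astype(np.uint8)
    print(f,st[i],ce[i],p)
    res=[]
    for ox in np.arange(-.004,.0041,.001):
     for oy in np.arange(-.004,.0041,.001):
      for y in range(0,180,2):
        a=np.radians(y);X=np.array([np.cos(a),np.sin(a),0]);Y=np.array([-X[1],X[0],0]);o=np.array([.4565+ox,.077+oy,0])
        P=[o+sx*.026*X+sy*.008*Y+[0,0,h] for sx in(-1,1) for sy in(-1,1) for h in(.14,.178)]
        S=16;q=proj(c,P);h=cv2.convexHull(np.float32(q));r=np.zeros_like(m);cv2.fillConvexPoly(r,np.int32(np.round(h*S)),1,shift=4)
        res.append(((r&m).sum()/(r|m).sum(),y,ox,oy))
    res.sort(reverse=True);print([tuple(np.round(x,3)) for x in res[:4]])
    rm=(((hsv[...,0]<8)|(hsv[...,0]>172))&(hsv[...,1]>90)).astype(np.uint8)
    ang=164.1
    print("red w",at_z(c,(136,197),.078) if f[0]=="w" else "")
    rr=at_z(pickle.load(open("w3.pkl","rb")),(136,196),.078)-np.array([.4565,.077,.078]);print(np.linalg.norm(rr),np.degrees(np.arctan2(rr[1],rr[0]))%360)
```

```text
w3.pkl [  21  154   47   61 1051] [ 44.00190295 184.07421503] [ 56.31621111 181.21407452]
[(np.float64(0.329), np.float64(26.0), np.float64(0.001), np.float64(-0.001)), (np.float64(0.329), np.float64(26.0), np.float64(0.001), np.float64(0.0)), (np.float64(0.329), np.float64(28.0), np.float64(0.0), np.float64(-0.003)), (np.float64(0.329), np.float64(24.0), np.float64(-0.002), np.float64(0.003))]
red w [0.4178434  0.04781207 0.078     ]
0.04763330242455344 218.03542948456635
t3.pkl [266 225  18  22 187] [274.61497326 235.85026738] [274.33131653 235.29421991]
[(np.float64(0.704), np.float64(18.0), np.float64(-0.002), np.float64(0.0)), (np.float64(0.694), np.float64(24.0), np.float64(-0.004), np.float64(0.001)), (np.float64(0.693), np.float64(18.0), np.float64(0.001), np.float64(0.002)), (np.float64(0.693), np.float64(22.0), np.float64(-0.002), np.float64(0.001))]
red w 
0.04763330242455344 218.03542948456635
```

View pics/c3.png

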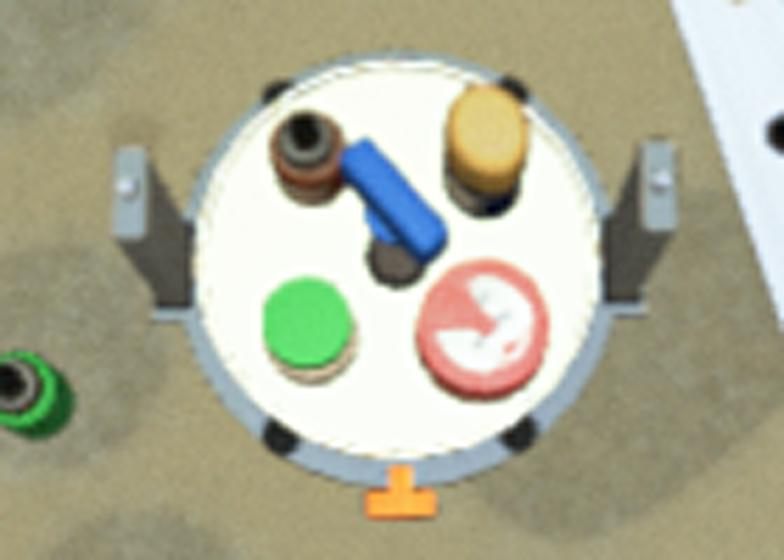

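The top view shows the knob's top face running from about (355,152) to (433,243), with the red lid at (483,330) and everything standing undisturbed.

```bash
python3 - <<'E'
from h import *
import pickle
c=pickle.load(open("t3.pkl","rb"))
f=lambda x,y:(205+(x+.5)/5.6-.5,200+(y+.5)/5.6-.5)
def rep(n,A,B,z):
    a=at_z(c,A,z);b=at_z(c,B,z);d=a-b;print(n,(a+b)[:2]/2,np.linalg.norm(d),np.degrees(np.arctan2(d[1],d[0])))
rep("top",f(357,150),f(432,243),.178)
rep("edgeL",f(345,157),f(418,258),.178);rep("edgeR",f(370,143),f(446,236),.178)
w=pickle.load(open("w3.pkl","rb"))
im=w["color"];h=cv2.cvtColor(im,cv2.COLOR_BGR2HSV);m=((h[...,0]>100)&(h[...,0]<130)&(h[...,1]>120)).astype(np.uint8)[140:230,10:110]
cv2.imwrite("pics/k.png",cv2.resize(im[140:230,10:130],None,fx=6,fy=6,interpolation=cv2.INTER_CUBIC))
E
python3 d.py .4565 .077 .27 0
```

```text
top [0.45388042 0.07606611] 0.04582029409573561 21.87860970168447
edgeL [0.45123544 0.08198504] 0.04777815088719563 18.951593082364337
edgeR [0.45500976 0.07039327] 0.04607866109149202 22.18059473821743
[ 0.4352 -0.1117  0.2892] yaw 0.24 delta [ 0.022  -0.1886  0.0191] dyaw tool 0.24 [-0.31 -0.2   2.01 -0.    1.33  1.26] [ 0.001 -0.    -1.   ]
```

View pics/k.png

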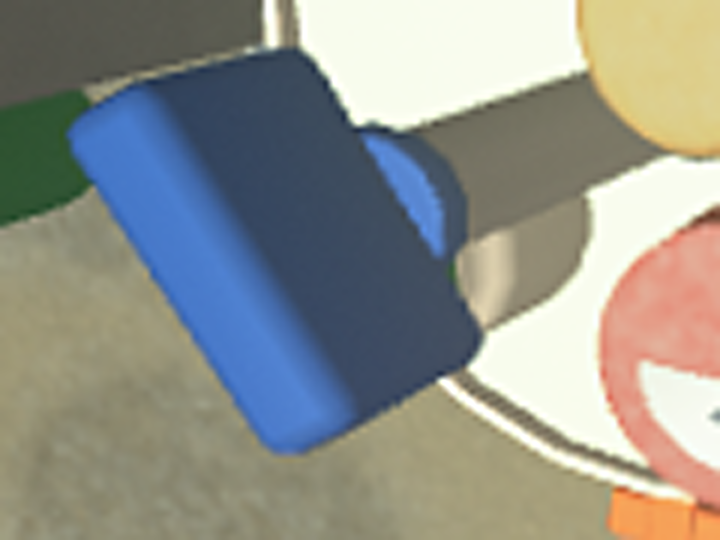

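The crop shows the knob's lit top face, whose outer edge runs from (70,145) to (265,440), and its lower edge from (355,125) to (478,330).

Run:
```python
from h import *
import pickle
c=pickle.load(open("w3.pkl","rb"))
f=lambda x,y:(10+(x+.5)/6-.5,140+(y+.5)/6-.5)
for A,B,z in(((68,145),(265,440),.175),((180,115),(350,390),.178),((355,125),(478,330),.14)):
    a=at_z(c,f(*A),z);b=at_z(c,f(*B),z);d=a-b;print((a+b)[:2]/2,np.linalg.norm(d),np.degrees(np.arctan2(d[1],d[0])))
# red lid: fit circle (r 29mm, z .078) by red mask extents
for n in("w3","t3"):
    c=pickle.load(open(n+".pkl","rb"));h=cv2.cvtColor(c["color"],cv2.COLOR_BGR2HSV)
    m=(((h[...,0]<9)|(h[...,0]>170))&(h[...,1]>70)&(h[...,2]>120)).astype(np.uint8)
    p=proj(c,[.41,.052,.07])[0];n_,l,st,ce=cv2.connectedComponentsWithStats(cv2.morphologyEx(m,cv2.MORPH_CLOSE,np.ones((3,3))))
    i=min([i for i in range(1,n_) if st[i,4]>30],key=lambda i:np.hypot(*(ce[i]-p)));cn,_=cv2.findContours((l==i).astype(np.uint8),0,2)
    hull=cv2.convexHull(np.vstack(cn));mm=np.zeros_like(m);cv2.fillConvexPoly(mm,hull,1)
    best=[]
    for a in range(190,235):
      o=np.array([.4562+.052*np.cos(np.radians(a)),.0768+.052*np.sin(np.radians(a)),0])
      t=np.linspace(0,2*np.pi,40);P=[o+[.029*np.cos(x),.029*np.sin(x),z] for x in t for z in(.058,.078)]
      r=np.zeros_like(m);cv2.fillConvexPoly(r,np.int32(np.round(cv2.convexHull(np.float32(proj(c,P)))*16)),1,shift=4)
      best.append((round((r&mm).sum()/(r|mm).sum(),3),a))
    print(n,st[i],sorted(best,reverse=True)[:5])
```

```text
[0.45449552 0.08298037] 0.04496291047135114 25.18490682024658
[0.46064287 0.06522076] 0.039991520476636025 23.30251035198297
[0.4547421  0.06849574] 0.03395966400608248 23.19091911655366
w3 [ 110  177   56   49 1287] [(np.float64(0.861), 211), (np.float64(0.86), 212), (np.float64(0.86), 210), (np.float64(0.847), 209), (np.float64(0.841), 208)]
t3 [279 247  24  24 272] [(np.float64(0.879), 207), (np.float64(0.874), 210), (np.float64(0.87), 209), (np.float64(0.87), 206), (np.float64(0.867), 208)]
```

Emit:
{"fn": "jog_arm", "kwargs": {
  "deltas": [0.021,-0.188,0,0,0,-23,0,0.021,-0.188,0,0,0,-23,0,0.021,-0.188,0,0,0,-23,0,0.021,-0.188,0,0,0,-23,0,0.021,-0.188,0.02,0,0,-23,0,0.021,-0.188,0.04,0,0,-23,0,0.021,-0.188,0.05,0,0,-23,0,0.021,-0.188,0.05,0,0,-23,0]
}}

```text
time: 10.7
tool_pos: [0.4533, 0.0761, 0.2358]
tcp_rot: [-3.077, -0.633, 0.01]
wrist_force: [0.4, 0.4, 0.1]
width: 0.5
grip_force: 0.0
```

```bash
python3 d.py .4555 .0763 .16 23.2
python3 - <<'E'
from h import *
import pickle
c=read_camera("wrist");pickle.dump(c,open("w4.pkl","wb"));cv2.imwrite("pics/w4.png",c["color"])
E
```

```text
[0.4533 0.0761 0.2358] yaw 23.24 delta [0.0026 0.0009 0.0757] dyaw tool 0.04 [ 0.11 -0.14  2.06 -0.    1.23  1.28] [-0.007 -0.001 -1.   ]
```

View pics/w4.png

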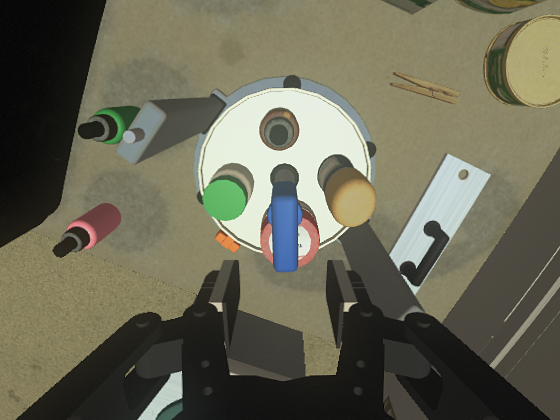

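The wrist view shows the knob upright in the image at x≈285, midway between the fingers (centre ≈283), and the red lid under its lower end at (290,240). I go down and grip.

Emit:
{"fn": "jog_arm", "kwargs": {
  "deltas": [0.002,0.001,0.02,0,0,0,0,0.002,0.001,0.04,0,0,0,0,0.002,0.001,0.055,0,0,0,0,0.002,0.001,0.067,0,0,0,0,0.002,0.001,0.074,0,0,0,0,0.002,0.001,0.075,0,0,0,0,0.002,0.001,0.075,0,0,0,-0.1]
}}

```text
time: 11.45
tool_pos: [0.4582, 0.0762, 0.1647]
tcp_rot: [3.077, 0.632, 0.001]
wrist_force: [0.3, 0.5, 1.6]
width: 0.45
grip_force: 0.0
```

```bash
cat > red.py <<'E'
import sys,pickle
from h import *
def fit(c,ax,a0,lo=-30,hi=30):
    h=cv2.cvtColor(c["color"],cv2.COLOR_BGR2HSV)
    red=(((h[...,0]<9)|(h[...,0]>170))&(h[...,1]>70)&(h[...,2]>110))
    # score: edge-contrast of disk outline, tolerant of occlusion
    out=[];t=np.linspace(0,2*np.pi,120,endpoint=False)
    for a in np.arange(a0+lo,a0+hi,1.):
        o=np.array([ax[0]+.052*np.cos(np.radians(a)),ax[1]+.052*np.sin(np.radians(a)),0])
        P=[o+[r*np.cos(x),r*np.sin(x),.077] for r in(.0275,) for x in t]
        ri=np.zeros(red.shape,np.uint8);cv2.fillConvexPoly(ri,np.int32(np.round(cv2.convexHull(np.float32(proj(c,P)))*16)),1,shift=4)
        Q=[o+[.029*np.cos(x),.029*np.sin(x),z] for x in t for z in(.033,.078)]
        ro=np.zeros(red.shape,np.uint8);cv2.fillConvexPoly(ro,np.int32(np.round(cv2.convexHull(np.float32(proj(c,Q)))*16)),1,shift=4)
        x0=proj(c,[o+[0,0,.077]])[0];u,v=np.int32(x0);nb=np.zeros(red.shape,bool);nb[max(0,v-90):v+90,max(0,u-90):u+90]=1
        out.append(((red&(ri>0)).sum()/(ri>0).sum()-(red&nb&(ro==0)).sum()/(ri>0).sum(),a))
    out.sort(reverse=True);return out[:4]
if __name__=="__main__":
    for f in sys.argv[2:]:
        c=pickle.load(open(f,"rb"));print(f,[(round(s,3),a) for s,a in fit(c,(.4562,.0768),float(sys.argv[1]))])
E
python3 red.py 207 w4.pkl t3.pkl w3.pkl top0.pkl side0.pkl; python3 d.py .4555 .0763 .16 23.2
```

```text
w4.pkl [(np.float64(0.296), np.float64(210.0)), (np.float64(0.288), np.float64(209.0)), (np.float64(0.287), np.float64(211.0)), (np.float64(0.274), np.float64(208.0))]
t3.pkl [(np.float64(0.27), np.float64(207.0)), (np.float64(0.263), np.float64(206.0)), (np.float64(0.262), np.float64(208.0)), (np.float64(0.253), np.float64(205.0))]
w3.pkl [(np.float64(0.579), np.float64(211.0)), (np.float64(0.574), np.float64(210.0)), (np.float64(0.57), np.float64(212.0)), (np.float64(0.559), np.float64(213.0))]
top0.pkl [(np.float64(0.256), np.float64(207.0)), (np.float64(0.25), np.float64(206.0)), (np.float64(0.247), np.float64(208.0)), (np.float64(0.243), np.float64(205.0))]
side0.pkl [(np.float64(0.504), np.float64(212.0)), (np.float64(0.503), np.float64(210.0)), (np.float64(0.495), np.float64(211.0)), (np.float64(0.491), np.float64(213.0))]
[0.4582 0.0762 0.1647] yaw 23.22 delta [-0.0025 -0.0011  0.0047] dyaw tool 0.02 [ 0.11 -0.07  2.13  0.    1.08  1.28] [ 0.001  0.    -1.   ]
```

Emit:
{"fn": "jog_arm", "kwargs": {
  "deltas": [-0.001,0,0.003,0,0,0,-0.2,-0.001,0,0.005,0,0,0,-0.3,-0.001,0,0.005,0,0,0,-0.45,-0.001,0,0.005,0,0,0,-0.6,-0.001,0,0.005,0,0,0,-0.7,-0.001,0,0.005,0,0,0,-0.8,-0.001,0,0.005,0,0,0,-0.8],
  "squeeze": 25
}}

```text
time: 12.15
tool_pos: [0.4575, 0.0766, 0.161]
tcp_rot: [-3.076, -0.632, -0.003]
wrist_force: [-3.2, 2.8, 7.8]
width: 0.181
grip_force: 27.4
```

```bash
python3 d.py .4555 .0763 .16 23.2; python3 -c "
from h import *
s=readout.read_state();print(s['wrist_force'],s['torque'],s['grip_force'],s['width'])"
```

```text
[0.4575 0.0766 0.161 ] yaw 23.23 delta [-0.002  -0.0005  0.001 ] dyaw tool 0.03 [ 0.11 -0.07  2.14  0.    1.07  1.28] [ 0.002  0.001 -1.   ]
[-3.19554971  2.77088141  7.83088275] [ 0.2936925   0.50884732 -0.02596937] 27.409688815587288 0.1810880590575372
```

Emit:
{"fn": "jog_arm", "kwargs": {
  "deltas": [0,0,0,0,0,0.2,-1,0,0,0,0,0,0.6,-1,0,0,0,0,0,1.2,-1,0,0,0,0,0,2,-1,0,0,0,0,0,3,-1,0,0,0,0,0,4.2,-1,0,0,0,0,0,5.6,-1,0,0,0,0,0,7,-1],
  "squeeze": 40
}}

```text
time: 12.95
tool_pos: [0.4576, 0.0764, 0.161]
tcp_rot: [-3.11, -0.442, -0.003]
wrist_force: [-2.5, 1.7, 9.0]
width: 0.184
grip_force: 41.7
```

Emit:
{"fn": "jog_arm", "kwargs": {
  "deltas": [0,0,0,0,0,1.5,-1,0,0,0,0,0,3,-1,0,0,0,0,0,4.5,-1,0,0,0,0,0,6,-1,0,0,0,0,0,7.5,-1,0,0,0,0,0,9,-1,0,0,0,0,0,10.5,-1,0,0,0,0,0,12,-1]
}}

```text
time: 13.75
tool_pos: [0.4576, 0.076, 0.161]
tcp_rot: [-3.139, -0.115, -0.003]
wrist_force: [-3.2, -0.3, 8.5]
width: 0.183
grip_force: 41.6
```

Emit:
{"fn": "jog_arm", "kwargs": {
  "deltas": [0,0,0,0,0,1.5,-1,0,0,0,0,0,3,-1,0,0,0,0,0,4.5,-1,0,0,0,0,0,6,-1,0,0,0,0,0,7.5,-1,0,0,0,0,0,9,-1,0,0,0,0,0,10.5,-1,0,0,0,0,0,12,-1]
}}

```text
time: 14.55
tool_pos: [0.4577, 0.0757, 0.161]
tcp_rot: [3.134, -0.214, 0.003]
wrist_force: [-2.9, -0.6, 8.7]
width: 0.18
grip_force: 41.5
```

Emit:
{"fn": "jog_arm", "kwargs": {
  "deltas": [0,0,0,0,0,1.4,-1,0,0,0,0,0,2.6,-1,0,0,0,0,0,3.6,-1,0,0,0,0,0,4.4,-1,0,0,0,0,0,5.2,-1,0,0,0,0,0,5.7,-1,0,0,0,0,0,6,-1,0,0,0,0,0,6,-1]
}}

```text
time: 15.35
tool_pos: [0.4576, 0.0755, 0.161]
tcp_rot: [3.118, -0.376, 0.003]
wrist_force: [-3.1, -2.0, 8.6]
width: 0.184
grip_force: 41.5
```

```bash
python3 d.py .4565 .077 .16 23.2
python3 - <<'E'
from h import *
import pickle
from red import fit
for n in("side","wrist","top"):
    c=read_camera(n);pickle.dump(c,open(n[0]+"5.pkl","wb"));cv2.imwrite(f"pics/{n}5.png",c["color"])
    print(n,[(round(s,3),a) for s,a in fit(c,(.4562,.0768),170)])
E
```

```text
[0.4576 0.0755 0.161 ] yaw -13.75 delta [-0.0014 -0.0012  0.001 ] dyaw tool -36.95 [ 0.11 -0.07  2.14 -0.    1.07  1.92] [ 0.002 -0.001 -1.   ]
side [(np.float64(-0.332), np.float64(174.0)), (np.float64(-0.332), np.float64(173.0)), (np.float64(-0.347), np.float64(175.0)), (np.float64(-0.357), np.float64(176.0))]
wrist [(np.float64(0.012), np.float64(196.0)), (np.float64(0.012), np.float64(198.0)), (np.float64(0.012), np.float64(197.0)), (np.float64(0.012), np.float64(199.0))]
top [(np.float64(0.084), np.float64(176.0)), (np.float64(0.082), np.float64(178.0)), (np.float64(0.082), np.float64(175.0)), (np.float64(0.082), np.float64(173.0))]
```

View pics/side5.png

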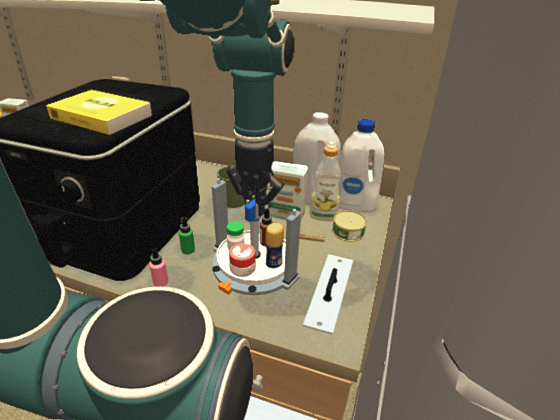

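The side view shows the plate flat at (328,292), all containers upright, the knob gripped, and the red lid at (242,252), moved most of the way towards the orange pointer at (225,287). I work out the remaining angle relative to the pointer, using the top camera.

Run:
```python
from h import *
import pickle
from scipy.optimize import minimize
def lid(c,p0):
    h=cv2.cvtColor(c["color"],cv2.COLOR_BGR2HSV)
    red=(((h[...,0]<9)|(h[...,0]>170))&(h[...,1]>60)&(h[...,2]>90)).astype(np.uint8)
    p=proj(c,[*p0,.07])[0];z=np.zeros_like(red);u,v=np.int32(p);z[v-30:v+30,u-30:u+30]=red[v-30:v+30,u-30:u+30]
    n,l,st,ce=cv2.connectedComponentsWithStats(z);i=1+st[1:,4].argmax()
    return st[i],ce[i],l==i,z
for f,p0 in(("top0",(.41,.052)),("t5",(.405,.07)),("side0",(.41,.052)),("s5",(.405,.07)),("w4",(.41,.052)),):
    c=pickle.load(open(f+".pkl","rb"));st,ce,m,z=lid(c,p0)
    print(f,st,ce.round(1), [ (int(r.min()),int(r.max())) for r in np.nonzero(z)])
    h=cv2.cvtColor(c["color"],cv2.COLOR_BGR2HSV);o=((h[...,0]>5)&(h[...,0]<22)&(h[...,1]>170)&(h[...,2]>120))
    q=proj(c,[.36,.104,.028])[0];u,v=np.int32(q);w=np.zeros_like(o);w[v-20:v+20,u-20:u+20]=o[v-20:v+20,u-20:u+20];V,U=np.nonzero(w);print("  mark pred",q.round(1),"obs",U.mean().round(1),V.mean().round(1),U.min(),U.max(),V.min(),V.max())
c=pickle.load(open("t5.pkl","rb"));a=c["color"][235:280,262:310]
h=cv2.cvtColor(a,cv2.COLOR_BGR2HSV)
for r in range(0,45,2):print("".join("R" if ((x[0]<9 or x[0]>170) and x[1]>60 and x[2]>90) else "O" if (x[0]<22 and x[1]>170 and x[2]>120) else "g" if 40<x[0]<80 and x[1]>90 else "#" if x[2]<70 else "b" if 100<x[0]<130 and x[1]>120 else "." for x in h[r]))
```

```text
top0 [279 248  24  23 270] [289.8 259.1] [(248, 270), (279, 302)]
  mark pred [275.5 286.2] obs 276.0 288.6 271 281 284 291
t5 [271 253  19  24 174] [280.9 261.6] [(253, 276), (271, 289)]<stdin>:14: RuntimeWarning: Mean of empty slice.
  ret = ret.dtype.type(ret / rcount)
Traceback (most recent call last):
ValueError: zero-size array to reduction operation minimum which has no identity
```

Run:
```python
from h import *
import pickle
c=pickle.load(open("top0.pkl","rb"))
for px in((290.7,258.7),(282.6,264.2)):
    r=at_z(c,px,.078)[:2]-[.4549,.0757];print("top",np.hypot(*r),np.degrees(np.arctan2(r[1],r[0]))%360)
ax=np.array([.4560,.0766]);t=np.linspace(0,2*np.pi,60)
for f,a0 in(("side0",210),("s5",173),("w3",210),("w4",210)):
    c=pickle.load(open(f+".pkl","rb"));h=cv2.cvtColor(c["color"],cv2.COLOR_BGR2HSV)
    red=(((h[...,0]<9)|(h[...,0]>170))&(h[...,1]>60)&(h[...,2]>90)).astype(np.uint8)
    o=ax+.052*np.array([np.cos(np.radians(a0)),np.sin(np.radians(a0))]);u,v=np.int32(proj(c,[*o,.07])[0]);k=40
    z=np.zeros_like(red);z[v-k:v+k,max(u-k,0):u+k]=red[v-k:v+k,max(u-k,0):u+k]
    n,l,st,ce=cv2.connectedComponentsWithStats(z);i=1+st[1:,4].argmax();V,U=np.nonzero(l==i)
    # match left/right/top extents of the lid's top+side vs model
    res=[]
    for dx in np.arange(-.02,.0201,.001):
     for dy in np.arange(-.02,.0201,.001):
      P=proj(c,[[o[0]+dx+.029*np.cos(x),o[1]+dy+.029*np.sin(x),zz] for x in t for zz in(.062,.078)])
      e=[P[:,0].min()-U.min(),P[:,0].max()-U.max()-1,P[:,1].min()-V.min()]
      res.append((np.abs(e).sum(),o[0]+dx,o[1]+dy))
    b=min(res);r=np.array(b[1:])-ax;print(f,"err",b[0].round(2),"rad",np.hypot(*r).round(4),"ang",(np.degrees(np.arctan2(r[1],r[0]))%360).round(1),st[i])
    pins=[[ax[0]+s*.1*np.sin(np.radians(16)),ax[1]+s*.1*np.cos(np.radians(16)),.196] for s in(1,-1)]
    mk=[*(ax+.098*np.array([np.cos(np.radians(164)),np.sin(np.radians(164))])),.028]
    w=((h[...,0]>5)&(h[...,0]<22)&(h[...,1]>170)&(h[...,2]>120));q=proj(c,mk)[0];u,v=np.int32(q);ww=np.zeros_like(w);ww[v-20:v+20,max(0,u-20):u+20]=w[v-20:v+20,max(0,u-20):u+20];V,U=np.nonzero(ww)
    print("   mark pred",q.round(1),"orange ext",(U.min(),U.max(),V.min(),V.max(),len(U)) if len(U) else 0)
```

```text
top 0.05272126623776958 205.99034455962152
top 0.05432486085377662 181.3764948071248
side0 err 0.23 rad 0.0553 ang 211.7 [245 245  27  25 396]
   mark pred [226.3 278.4] orange ext (np.int64(218), np.int64(231), np.int64(282), np.int64(293), 107)
s5 err 0.31 rad 0.0529 ang 174.2 [229 243  27  25 403]
   mark pred [226.3 278.4] orange ext (np.int64(218), np.int64(231), np.int64(282), np.int64(293), 108)
w3 err 0.97 rad 0.0551 ang 209.3 [ 110  177   56   49 1270]
   mark pred [116.5 227. ] orange ext (np.int64(112), np.int64(132), np.int64(221), np.int64(232), 18)
w4 err 39.26 rad 0.0583 ang 230.5 [298 209  22  58 587]
   mark pred [227.9 243.6] orange ext (np.int64(216), np.int64(238), np.int64(233), np.int64(251), 94)
```

Run:
```python
from h import *
import pickle
from scipy.optimize import least_squares
C={n:pickle.load(open(n+".pkl","rb")) for n in("top0","side0","s5","w1","w3","w4")}
f=lambda x,y:(205+(x+.5)/5.6-.5,200+(y+.5)/5.6-.5)
ax0=np.array([.456,.0766]);pol=lambda r,a:[*(ax0+r*np.array([np.cos(np.radians(a)),np.sin(np.radians(a))])),.078]
lidpx=lambda n,r,a:proj(C[n],pol(r,a))[0]
obs=[("top0","pL",f(127,187)),("top0","pR",f(661,181)),("w1","pL",(304,93.5)),("w1","pR",(300,320)),
 ("top0","red0",(290.7,258.7)),("side0","red0",lidpx("side0",.0553,211.7)),("s5","red1",lidpx("s5",.0529,174.2)),("w3","red0",lidpx("w3",.0551,209.3)),
 ("top0","mk",(276,288.6)),("side0","mk",(224.5,287.5)),("s5","mk",(224.5,287.5)),("w4","mk",(227,242))]
cams=["top","sid","w1","w3","w4"]
key=lambda n:{"top0":0,"side0":1,"s5":1,"w1":2,"w3":3,"w4":4}[n]
def res(p):
    ax=p[:2];y=p[2];ra=p[3];mr,mz=p[4:6];b=p[6:].reshape(5,3)
    u=lambda a:np.array([np.cos(a),np.sin(a)])
    pts={"pL":[*(ax+.1*u(y+np.pi/2)),.196],"pR":[*(ax-.1*u(y+np.pi/2)),.196],"red0":[*(ax+.052*u(ra)),.078],"red1":[*(ax+.052*u(ra-np.radians(36.97))),.078],"mk":[*(ax+mr*u(y+np.pi)),mz]}
    e=[]
    for n,k,px in obs: e+=list((proj(C[n],np.array(pts[k])+b[key(n)])[0]-px)/1.0)
    return np.r_[e,(b/.002).ravel(),(mz-.015)/.01]
p=np.r_[ax0,np.radians(-16),np.radians(209),.105,.015,np.zeros(15)]
s=least_squares(res,p);cov=np.linalg.inv(s.jac.T@s.jac)
print(s.x[:2],np.degrees(s.x[2:4]),s.x[4:6],"remaining",np.degrees(s.x[3]-s.x[2]-np.pi)-36.97,"sd",np.degrees(np.sqrt(cov[3,3]+cov[2,2]-2*cov[2,3])))
print((s.x[6:].reshape(5,3)*1e3).round(1).tolist());print([(o[0],o[1],*s.fun[2*i:2*i+2].round(1)) for i,o in enumerate(obs)])
```

```text
[0.45506468 0.07540649] [-16.12336082 208.75958633] [0.1055404  0.00918727] remaining 7.9129471503382405 sd 1.792719350765119
[[-0.1, 0.4, -0.3], [-0.3, -0.7, -0.4], [1.6, 0.6, -2.2], [-1.1, -0.6, 0.1], [-0.1, 0.2, 0.0]]
[('top0', 'pL', np.float64(-0.3), np.float64(-0.1)), ('top0', 'pR', np.float64(0.2), np.float64(0.2)), ('w1', 'pL', np.float64(-0.1), np.float64(-0.3)), ('w1', 'pR', np.float64(-0.2), np.float64(0.8)), ('top0', 'red0', np.float64(0.5), np.float64(-1.0)), ('side0', 'red0', np.float64(-0.9), np.float64(-0.2)), ('s5', 'red1', np.float64(-0.1), np.float64(0.1)), ('w3', 'red0', np.float64(-0.2), np.float64(-0.3)), ('top0', 'mk', np.float64(-0.1), np.float64(0.8)), ('side0', 'mk', np.float64(0.4), np.float64(-0.2)), ('s5', 'mk', np.float64(0.4), np.float64(-0.2)), ('w4', 'mk', np.float64(0.1), np.float64(0.0))]
```

Emit:
{"fn": "jog_arm", "kwargs": {
  "deltas": [0,0,0,0,0,0.4,-1,0,0,0,0,0,1.3,-1,0,0,0,0,0,2.6,-1,0,0,0,0,0,4,-1,0,0,0,0,0,5.4,-1,0,0,0,0,0,6.7,-1,0,0,0,0,0,7.6,-1,0,0,0,0,0,8,-1]
}}

```text
time: 16.3
tool_pos: [0.4575, 0.0753, 0.161]
tcp_rot: [3.084, -0.593, 0.003]
wrist_force: [-2.6, -2.0, 8.8]
width: 0.186
grip_force: 41.5
```

Emit:
{"fn": "jog_arm", "kwargs": {
  "deltas": [0,0,0,0,0,0,-1,0,0,0,0,0,0,-1,0,0,0,0,0,0,-1,0,0,0,0,0,0,-1,0,0,0,0,0,0,-1]
}}

```text
time: 16.8
tool_pos: [0.4575, 0.0753, 0.161]
tcp_rot: [3.084, -0.592, 0.003]
wrist_force: [-2.4, -2.5, 8.6]
width: 0.184
grip_force: 41.5
```

```bash
python3 d.py .455 .0755 .16 -21.8
python3 - <<'E'
from h import *
c=read_camera("side");h=cv2.cvtColor(c["color"],cv2.COLOR_BGR2HSV)
red=(((h[...,0]<9)|(h[...,0]>170))&(h[...,1]>60)&(h[...,2]>90)).astype(np.uint8)
z=np.zeros_like(red);z[225:290,205:275]=red[225:290,205:275]
n,l,st,ce=cv2.connectedComponentsWithStats(z);i=1+st[1:,4].argmax();V,U=np.nonzero(l==i);t=np.linspace(0,2*np.pi,60)
res=[]
for a in np.arange(150,185,.5):
    o=np.array([.4548,.0747])+.052*np.array([np.cos(np.radians(a)),np.sin(np.radians(a))])
    P=proj(c,[[o[0]+.029*np.cos(x),o[1]+.029*np.sin(x),zz-.0004] for x in t for zz in(.062,.078)])
    res.append((abs(P[:,0].min()-U.min())+abs(P[:,0].max()-U.max()-1),a))
print("side angle (bias-corrected), want 163.9:",sorted(res)[:3],st[i])
E
```

```text
[0.4575 0.0753 0.161 ] yaw -21.74 delta [-0.0024  0.0008  0.001 ] dyaw tool 0.06 [ 0.11 -0.07  2.14 -0.    1.07  2.06] [ 0.002 -0.001 -1.   ]
side angle (bias-corrected), want 163.9: [(np.float64(0.06527555522285411), np.float64(166.0)), (np.float64(0.26503194808930175), np.float64(165.5)), (np.float64(0.3979807512695004), np.float64(166.5))] [227 242  27  25 401]
```

Within about 2°; one small trim of 1°, then I hand in.

Emit:
{"fn": "jog_arm", "kwargs": {
  "deltas": [0,0,0,0,0,0.3,-1,0,0,0,0,0,0.7,-1,0,0,0,0,0,1,-1,0,0,0,0,0,1,-1,0,0,0,0,0,1,-1,0,0,0,0,0,1,-1]
}}

```text
time: 17.45
tool_pos: [0.4575, 0.0753, 0.161]
tcp_rot: [3.079, -0.619, 0.003]
wrist_force: [-3.4, -2.7, 9.2]
width: 0.185
grip_force: 41.5
```

```bash
python3 -c "
from h import *
print(finish_job())"
```

```text
the job is handed in; nothing more can be done
None
```

The job is handed in at about 17.5 s: the cover lies flat and released on the bare worktop to the right of the stand, and the carousel was turned 46° by its knob, which is still gripped. My measurements put the red pot in line with the pointer to within about 2°; no verdict came back.

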